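Make up the brake and clutch pedal kits

ROBOT

A 7-joint arm with a two-finger parallel gripper is mounted at the origin on the work surface. World frame = base frame: x ahead of the robot, y to its left, z up, the work surface at z = 0. Lengths are in m, angles in rad, forces in N, time in s.
With the tool pointing down it reaches from about 0.4 to 0.875 m from the base axis. Payload 6.5 kg.
Tool frame: the origin (TCP) lies at the very end of the fingers, on their centre line; the grasp point (between the pads) lies 19 mm behind it; y points along the fingers, z is the direction in which the jaws open and shut, and the axes are right-handed (so a half turn about y gives the same grasp; the last joint's range is limited). The gripper opens to 88 mm and grips with 3 to 60 N. Pads are 18 mm wide; open, the fingers measure 123 mm over their backs; the gripper's body (75 mm by 187 mm) begins 45 mm behind the grasp point.
Start: joints at [1.219, 0.536, -0.004, 1.538, 0.003, 1.067, -0.071], TCP at [0.183, -0.624, 0.239] pointing down, gripper open.
Joint ranges: [-2.7, 2.7], [-0.37, 2.16], [-1.27, 1.26], [0.24, 2.4], [-1.31, 4.45], [0.19, 1.91], [-2.76, 2.76]. Speed limits (rad/s): [2.39, 2.39, 3.14, 3.14, 3.14, 3.14, 3.14].

INTERFACE

Orientations are given as [roll, pitch, yaw] about the fixed x, y, z axes, in that order (R = Rz(yaw) Ry(pitch) Rx(roll)).
In Python, from station import status, snapshot, camera_params, order, finder gives the robot as it stands.
- The arm moves only by the shell command python3 -m creep 'ROWS' [OPENING] [FORCE]. ROWS is a JSON object of lists of equal length, an entry for each row: "xyz": the shift along the tool's x, y, z in m, a list of three; "twist": the turn, a rotation vector about the tool's x, y, z in rad, a list of three. In form: {"xyz": [[dx, dy, dz], ...], "twist": [[wx, wy, wz], ...]}. A call has 1 to 10 rows; each row is the pose to reach, as a shift and turn from the pose commanded when the call began, along the tool's axes at that moment; what a row does not reach only later rows make up. A row lasts 1/8 s, in which the tool goes at most 62.5 mm and 10.7 degrees, less where a joint would pass 70% of its speed; a pose out of reach is approached as far as the arm can. A call with a gripper value outside its range is refused whole. OPENING is the opening, from -1 (shut) to 1 (fully open), set as the call begins (- or left out, the last holds). The fingers move at their own pace and stop on an object; FORCE is the grip in N (left out, the last holds). Time passes only in rows, so rows that repeat a pose let the fingers close. It gives the time, the measured TCP pose, the force and the opening at its end, in the units of the state.
- status.get_state(): the state, without advancing time (a new reading comes with each control period).
- snapshot(name): name is "scene" or "top" or "wrist"; returns the picture (480x640x3 uint8, red, green, blue); there is no depth.
- camera_params(name): a dict with "fx", "fy", "cx", "cy" (pixels), "position" and "attitude" of the camera in the world; the wrist camera has in their place "T_tool_cam" (4x4, takes a point from camera to tool coordinates, whose origin is the TCP and whose axes are the tool frame's). Camera axes: x right, y down, z forward; pixel columns grow to the right and rows downward; lengths in m; the calibration is good to about 2 mm. A picture is of the moment at which its call begins: read the wrist's pose just before it. camera_params takes no time and is no camera call.
- order.sign_off(): hands the job in, once; it reports no verdict.
Trained networks look in the newest picture that a camera, given by its name, has taken for a name from the list of things; names that differ only in an ending like _2 or _b are one class to them, and where a whole thing is asked for, a point or a joint stands for the part that bears it (a point fixed in the world has none). Each returns a list of dicts, best first, with "conf" (0 to 1); they miss things now and then, are a little off and sometimes report something else, mostly with a low value. They report only what shows in the picture. A call takes as long as a camera call. They do not tell look-alikes from the thing itself.
- finder.recognise(camera, thing): "position" ([x, y, z] in m, in world coordinates, good to about 4 mm: the middle of the surface that is visible of it).
The state is a dict: "time": time; "q": joint angles; "qvel": joint speeds; "joint_efforts": joint torques, N m; "tool_pos": TCP position; "ee_rot": TCP orientation; "ft_force": force on the tool from outside, world axes, zero at the start; "moment": the same for the moment, N m; "gripper_width": opening from 0.0 (shut) to 1.0 (fully open).
Only numpy, scipy, OpenCV 4.12 (cv2) and the standard library are available. Lean on these libraries where they do the work, as an engineer would, in place of code of your own. Each camera call takes 0.05 s, during which the arm holds its last target. There are 200 camera calls.

TASK

Make up the two pedal kits from the stock on the cardboard: the yellow tray gets the short black bolt, the brass sleeve and the rubber pedal pad, the blue tray gets the long bright bolt and the white sleeve. Set each part inside its painted outline: bolts standing on their heads in the hexagons, sleeves standing in the circles, the pad flat, ribs up, in the rectangle and lined up with it. Leave the spare nut and bearing where they are.

Things in the scene. Friction and masses are not known exactly. Their poses are not given: they have to be found in the camera images.
- long_bolt_c (a point): Long bright zinc-plated hex bolt standing on its head, shank up. 78 mm tall in all; hex head at the bottom 30 mm across flats and 12.5 mm thick, round shank 20 mm in diameter. Stands on the 3 mm cardboard sheet in the middle of the bench at the start; loose. Point: on its axis, half-way up (39 mm above its underside); z up along the shank.
- short_bolt_c (a point): Short black hex bolt standing on its head, shank up. 54 mm tall in all; hex head at the bottom 30 mm across flats and 12.5 mm thick, round shank 20 mm in diameter. Stands on the 3 mm cardboard sheet in the middle of the bench at the start; loose. Point: on its axis, half-way up (27 mm above its underside); z up along the shank.
- brass_sleeve_c (a point): Brass bush sleeve (short tube) standing on end, 30 mm outside diameter, 19 mm bore, 45 mm tall. Stands on the 3 mm cardboard sheet in the middle of the bench at the start; loose. Point: on its axis, half-way up (22.5 mm).
- white_sleeve_c (a point): White plastic bush sleeve (short tube) standing on end, 30 mm outside diameter, 19 mm bore, 45 mm tall. Stands on the 3 mm cardboard sheet in the middle of the bench at the start; loose. Point: on its axis, half-way up (22.5 mm).
- pedal_pad_c (a point): Black rubber pedal pad on a steel backing plate, lying flat, ribs up: 50 mm (its x) by 70 mm (its y) by 28 mm high. Stands on the 3 mm cardboard sheet in the middle of the bench at the start; loose. Point: its centre, half-way up (14 mm); z up.
- tray_yellow: Yellow kit tray (brake pedal kit), 230 mm (tray x) by 170 mm (tray y), fixed to the bench, open on top: floor 4 mm thick, rim 4 mm thick and 14 mm high above the bench. Origin: centre of its underside, on the bench; z up. Three black outlines on its floor, centred at tray (x, y): rectangle (-55, 0) mm, 76 mm along tray x by 96 mm along tray y inside the line; hexagon (50, 38) mm, 56 mm across flats inside; circle (50, -38) mm, 54 mm inside diameter.
- tray_blue: Blue kit tray (clutch pedal kit), 230 mm (tray x) by 170 mm (tray y), fixed to the bench, open on top: floor 4 mm thick, rim 4 mm thick and 14 mm high above the bench. Origin: centre of its underside, on the bench; z up. Two white outlines on its floor, centred at tray (x, y): hexagon (-50, 0) mm, 56 mm across flats inside; circle (50, 0) mm, 54 mm inside diameter.
- nut_c (a point): Copper-coloured hex nut lying flat, 30 mm across flats, 16 mm high. Part of the stock, not wanted in either kit; loose on the cardboard sheet. Point: its centre, half-way up (8 mm).
- bearing_c (a point): Steel ball bearing with a dark red seal lying flat, 47 mm outside diameter, 20 mm bore, 14 mm high. Part of the stock, not wanted in either kit; loose on the cardboard sheet. Point: its centre, half-way up (7 mm).
Mind the look-alikes: they are no part of the job. What is shaped like the part that bears long_bolt_c but pink is not meant.

How it is judged:
At the end, for the whole second after the job is handed in: In the tray's frame each part's centre is within about 14 mm (bolts 15, sleeves 13.5, pad 14.5) of its outline's centre along tray x and y, it rests on the tray floor (height within 4 mm), upright within 0.15 rad, at rest; the pad's long side is within 0.45 rad of the rectangle's (x of pedal_pad_c in the frame of tray_yellow between -0.0695 and -0.0405 m and y of pedal_pad_c in the frame of tray_yellow between -0.0145 and 0.0145 m and z of pedal_pad_c in the frame of tray_yellow between 0.014 and 0.022 m and angle between each of pedal_pad_c, short_bolt_c, long_bolt_c's own z axis and vertical below 0.15 rad and linear speed of each of pedal_pad, short_bolt, brass_sleeve, long_bolt, white_sleeve below 0.02 m/s and x of short_bolt_c in the frame of tray_yellow between 0.035 and 0.065 m and y of short_bolt_c in the frame of tray_yellow between 0.023 and 0.053 m and z of short_bolt_c in the frame of tray_yellow between 0.027 and 0.035 m and x of brass_sleeve_c in the frame of tray_yellow between 0.0365 and 0.0635 m and y of brass_sleeve_c in the frame of tray_yellow between -0.0515 and -0.0245 m and z of brass_sleeve_c in the frame of tray_yellow between 0.0225 and 0.0305 m and angle between the z axis of brass_sleeve_c and the z axis of tray_yellow, either way round below 0.15 rad and x of long_bolt_c in the frame of tray_blue between -0.065 and -0.035 m and y of long_bolt_c in the frame of tray_blue between -0.015 and 0.015 m and z of long_bolt_c in the frame of tray_blue between 0.039 and 0.047 m and x of white_sleeve_c in the frame of tray_blue between 0.0365 and 0.0635 m and y of white_sleeve_c in the frame of tray_blue between -0.0135 and 0.0135 m and z of white_sleeve_c in the frame of tray_blue between 0.0225 and 0.0305 m and angle between the z axis of white_sleeve_c and the z axis of tray_blue, either way round below 0.15 rad and angle between the x axis of pedal_pad_c and the x axis of tray_yellow, either way round below 0.45 rad); the robot touches nothing.
It fails at once if the spare nut was moved more than 30 mm (distance of nut_c from where it was at the start of the episode above 0.03 m).
It fails at once if the spare bearing was moved more than 30 mm (distance of bearing_c from where it was at the start of the episode above 0.03 m).
It also fails if it takes over 128 s, if anything falls off the work surface, if the arm or the gripper's body presses on something with over 40 N, if the wrist force passes 120 N, or if a joint passes its speed limit or range.

## Working session

There is one attempt and no reset: what is moved stays moved. The work goes in short steps, Python scripts to look and compute and a shell command to move; the robot and the scene stay as the last step left them, time stands still between calls to the robot, and variables do not carry over. Pictures are saved under pics/ and viewed, about 12 in all and at most 16, crops included, and the job is handed in when it is done.

```bash
ls; mkdir -p pics; python3 - <<'E'
from station import status, snapshot, camera_params, order, finder
import cv2,json
s=status.get_state();print(s)
for n in("scene","top"):
    cv2.imwrite(f"pics/{n}0.png",snapshot(n)[:,:,::-1]); print(camera_params(n))
print(camera_params("wrist"))
for t in["long_bolt_c","short_bolt_c","brass_sleeve_c","white_sleeve_c","pedal_pad_c","tray_yellow","tray_blue","nut_c","bearing_c"]:
    print(t,[(d['conf'],d['position']) for d in finder.recognise("top",t)])
E
```

```text
pics
{'time': 0.0, 'q': array([ 1.21880566,  0.53716023, -0.00439606,  1.53882696,  0.00261275,
        1.06729097, -0.07123083]), 'qvel': array([ 0.00045149, -0.00083831,  0.0002518 , -0.00051344, -0.00147632,
        0.00099221, -0.00022377]), 'joint_efforts': array([-3.27135695e-05, -5.70975137e+01,  9.91016328e-01, -2.51597500e+01,
       -5.61688130e-02,  1.80922000e-02,  1.29096643e-04]), 'tool_pos': array([ 0.18303545, -0.62308153,  0.23786133]), 'ee_rot': array([-1.57246929e+00, -1.56391207e-04, -2.85579128e+00]), 'ft_force': array([0.07504748, 0.25303791, 0.18515818]), 'moment': array([0.01296065, 0.01853729, 0.01308968]), 'gripper_width': 0.999466058155209}
{'fx': 450.3037123322895, 'fy': 450.3037123322895, 'cx': 319.80695848174855, 'cy': 249.15604448946, 'position': array([ 0.78350335, -0.19001217,  0.65813521]), 'attitude': array([-2.62710406e+00,  2.22677227e-04,  1.01186613e+00])}
{'fx': 443.9594595461427, 'fy': 443.9594595461427, 'cx': 317.2935006694562, 'cy': 237.07516936926174, 'position': array([0.32453936, 0.01020716, 0.92199427]), 'attitude': array([-2.94791505, -
[... 345 characters left out ...]
419059e-04, -6.82234448e-04,
         2.07484974e-04],
       [ 0.00000000e+00,  0.00000000e+00,  0.00000000e+00,
         1.00000000e+00]])}
long_bolt_c [(0.7, [0.3467, -0.0969, 0.0576]), (0.54, [0.3439, 0.0096, 0.0551]), (0.5, [0.4384, -0.0495, 0.0515])]
short_bolt_c [(0.69, [0.5449, 0.1017, 0.0351])]
brass_sleeve_c [(0.58, [0.4506, 0.0505, 0.0449])]
white_sleeve_c [(0.73, [0.5512, -0.0018, 0.0432])]
pedal_pad_c [(0.88, [0.6448, 0.0508, 0.0294]), (0.16, [0.5465, 0.099, 0.0324])]
tray_yellow [(0.56, [0.526, -0.2781, 0.0044])]
tray_blue [(0.77, [0.5077, 0.2803, 0.0012])]
nut_c [(0.56, [0.5479, -0.0963, 0.0192])]
bearing_c [(0.76, [0.6535, -0.0585, 0.0165]), (0.71, [0.5478, -0.0944, 0.0213])]
```

View pics/top0.png

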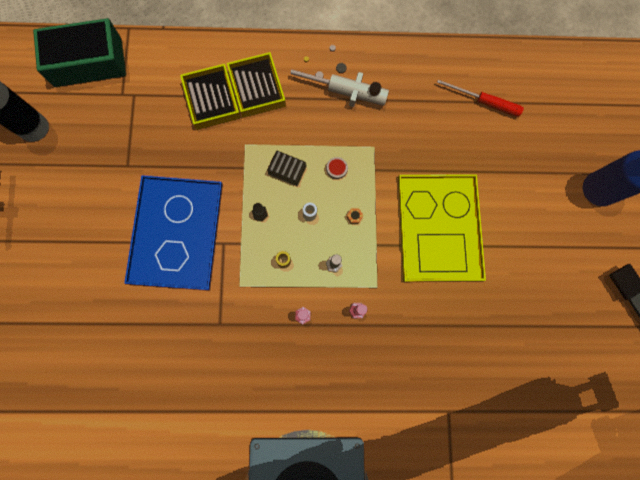

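View pics/scene0.png

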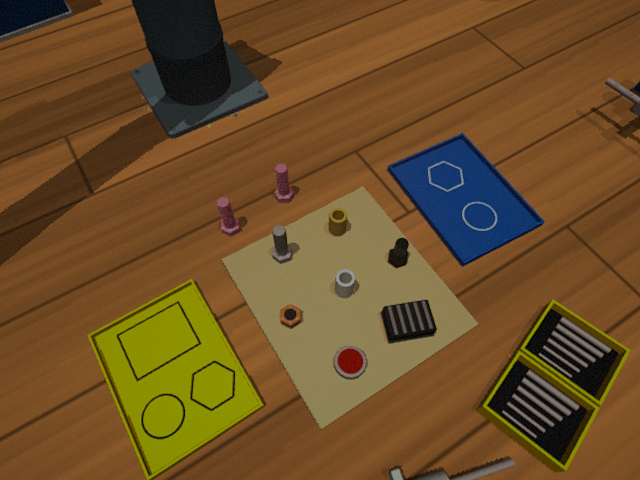

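The top picture shows these parts:

| Item | Pixel (top) |
|---|---|
| Zinc bolt | (335,262) |
| Black bolt | (260,212) |
| Brass sleeve | (284,260) |
| White sleeve | (310,212) |
| Pad | (287,167) |
| Nut | (355,216) |
| Bearing | (337,168) |

Possible confusions:
- The pink bolts at (303,315) and (358,310) look like the long bolt. The zinc one at (335,262) is the one wanted.
- The pads boxed at (208,95) and (257,80) look like the pad. The loose one at (287,167) is wanted.

I'll check with one close crop and measure the outlines.

```bash
cat > h.py <<'E'
import numpy as np,cv2
from scipy.spatial.transform import Rotation as R
from station import status, snapshot, camera_params, order, finder
def cam(n):
    c=camera_params(n); return c,R.from_euler('xyz',c['attitude']).as_matrix(),np.array(c['position'])
def proj(n,P):
    c,M,p=cam(n); q=(np.atleast_2d(P)-p)@M; return np.c_[c['fx']*q[:,0]/q[:,2]+c['cx'],c['fy']*q[:,1]/q[:,2]+c['cy']]
def rect(img,n,x0,x1,y0,y1,z,s=1000):
    # image: col = (y1-y)*s, row=(x1-x)*s
    w=[[x1,y1,z],[x1,y0,z],[x0,y0,z],[x0,y1,z]]
    d=np.float32([[(y1-a[1])*s,(x1-a[0])*s] for a in w])
    H=cv2.getPerspectiveTransform(np.float32(proj(n,w)),d)
    return cv2.warpPerspective(img,H,(round((y1-y0)*s),round((x1-x0)*s)),flags=cv2.INTER_CUBIC)
E
python3 - <<'E'
from h import *
def outl(name,img):
  for tag,y0,y1 in(("Y",-.42,-.17),("B",.17,.43)):
    g=rect(img,name,.36,.66,y0,y1,.004)
    hsv=cv2.cvtColor(g,cv2.COLOR_BGR2HSV)
    m=(hsv[...,2]<90) if tag=="Y" else (hsv[...,1]<140)&(hsv[...,2]>110)
    cs,h=cv2.findContours(m.astype(np.uint8),cv2.RETR_CCOMP,cv2.CHAIN_APPROX_NONE)
    for c,hh in zip(cs,h[0]):
        a=cv2.contourArea(c)
        if hh[3]>=0 and 1500<a<9000:
            (cx,cy),wh,an=cv2.minAreaRect(c); print(name,tag,int(a),"x",round(.66-cy/1000,4),"y",round(y1-cx/1000,4),np.round(wh),round(an,1))
for n in("top","scene"): outl(n,cv2.imread(f"pics/{n}0.png"))
img=cv2.imread("pics/top0.png")
cv2.imwrite("pics/crop.png",cv2.resize(img[145:325,230:385],None,fx=3.3,fy=3.3,interpolation=cv2.INTER_CUBIC))
snapshot("scene")
for t in["long_bolt_c","short_bolt_c","brass_sleeve_c","white_sleeve_c","pedal_pad_c","nut_c","bearing_c"]:
    print(t,[(d['conf'],d['position']) for d in finder.recognise("scene",t)])
# pad angle, top surface z=.031
p=rect(img,"top",.59,.70,0.0,.11,.031,4); 
p=rect(img,"top",.58,.71,-.01,.12,.031,4000); cv2.imwrite("pics/pad.png",p)
E
```

```text
top B 2579 x 0.4635 y 0.2837 [55. 62.] 33.7
top B 2155 x 0.563 y 0.277 [52. 52.] 0.0
scene Y 7555 x 0.4723 y -0.2817 [79. 99.] 89.0
scene Y 2384 x 0.5785 y -0.3175 [55. 55.] 0.0
scene Y 2830 x 0.577 y -0.2415 [65. 58.] 0.0
scene B 2608 x 0.46 y 0.284 [63. 56.] 64.4
scene B 2215 x 0.5603 y 0.2772 [53. 54.] 45.0
long_bolt_c [(0.78, [0.3628, -0.1051, 0.038]), (0.65, [0.353, 0.0057, 0.0328]), (0.61, [0.451, -0.0545, 0.0422])]
short_bolt_c [(0.78, [0.5586, 0.0995, 0.0293])]
brass_sleeve_c [(0.71, [0.455, 0.0451, 0.0373]), (0.63, [0.5602, -0.0037, 0.0394]), (0.25, [0.45, -0.056, 0.043])]
white_sleeve_c [(0.71, [0.561, -0.0048, 0.0409]), (0.67, [0.4604, 0.0446, 0.0375]), (0.57, [0.5593, 0.0976, 0.0263])]
pedal_pad_c [(0.67, [0.6544, 0.0442, 0.0294])]
nut_c [(0.87, [0.5542, -0.0996, 0.0167])]
bearing_c [(0.84, [0.656, -0.0559, 0.0178])]
```

View pics/crop.png

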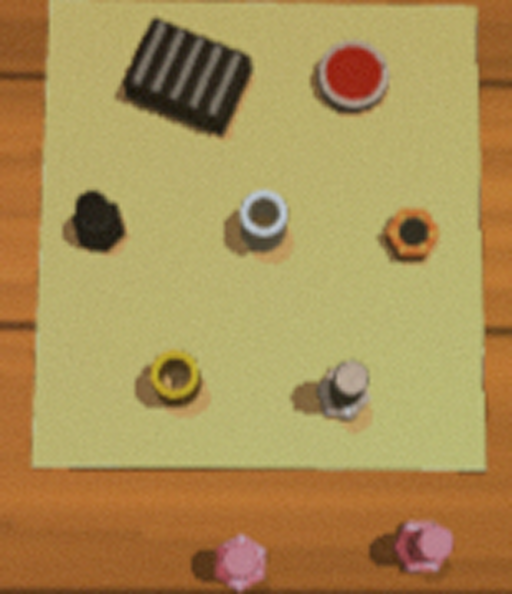

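View pics/pad.png

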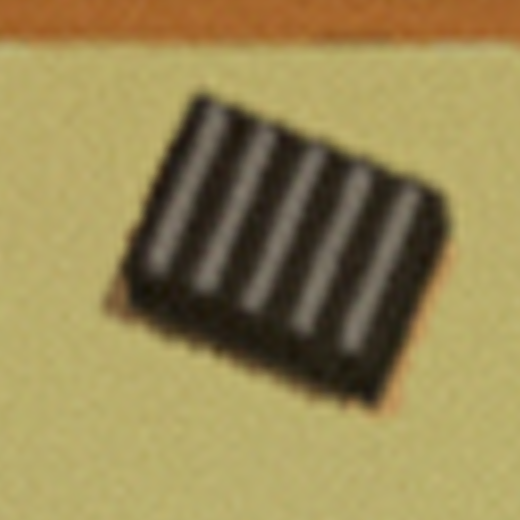

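The crop confirms the choice: the bright bolt's shank top is at crop (350,378) and the pink bolts lie off the cardboard. Black bolt top is at (95,203), brass ring at (175,375), white ring at (265,213), and the pad is turned about -21°.

```bash
python3 - <<'E'
from h import *
def bp(n,uv,z):
    c,M,p=cam(n); d=M@np.array([(uv[0]-c['cx'])/c['fx'],(uv[1]-c['cy'])/c['fy'],1]); return p+d*(z-p[2])/d[2]
for k,uv,z in(("white",(265,213),.048),("brass",(175,375),.048),("long",(350,378),.081),("short",(94,203),.057)):
    u=(uv[0]/3.3+230,uv[1]/3.3+145); print(k,bp("top",u,z).round(4))
for k,uv,z in(("white",(345,275),.048),("brass",(338.5,214),.048),("long",(279.5,230),.081),("short",(402,242),.057)): print(k,bp("scene",uv,z).round(4))
E
```

```text
white [ 0.553  -0.0021  0.048 ]
brass [0.4519 0.0513 0.048 ]
long [ 0.4462 -0.0517  0.081 ]
short [0.5556 0.102  0.057 ]
white [0.5491 0.0012 0.048 ]
brass [0.4514 0.0534 0.048 ]
long [ 0.4465 -0.0511  0.081 ]
short [0.552  0.1046 0.057 ]
```

```bash
python3 -m creep '{"xyz":[[-0.413,0,-0.474],[-0.413,0,-0.474],[-0.413,0,-0.474],[-0.413,0,-0.474],[-0.413,0,-0.474],[-0.413,0,-0.474],[-0.413,0,-0.474],[-0.413,0,-0.474],[-0.413,0,-0.474],[-0.413,0,-0.474]],"twist":[[0,0.03,0],[0,0.06,0],[0,0.09,0],[0,0.12,0],[0,0.15,0],[0,0.18,0],[0,0.21,0],[0,0.24,0],[0,0.27,0],[0,0.285,0]]}' 0.36 25
```

```text
time: 2.2
tool_pos: [0.4451, -0.054, 0.2392]
ee_rot: [-1.57, 0.001, 3.141]
ft_force: [0.5, -1.0, -1.1]
gripper_width: 0.679
```

```bash
cat >> h.py <<'E'
def wrist(uv,z):
    s=status.get_state(); c=camera_params("wrist"); T=np.eye(4); T[:3,:3]=R.from_euler('xyz',s['ee_rot']).as_matrix(); T[:3,3]=s['tool_pos']
    W=T@c['T_tool_cam']; d=W[:3,:3]@np.array([(uv[0]-c['cx'])/c['fx'],(uv[1]-c['cy'])/c['fy'],1]); return (W[:3,3]+d*(z-W[2,3])/d[2]).round(4)
E
python3 - <<'E'
from h import *
s=status.get_state();print(s['tool_pos'],s['ee_rot'])
cv2.imwrite("pics/w1.png",snapshot("wrist")[:,:,::-1])
for t in["long_bolt_c","brass_sleeve_c","white_sleeve_c"]: print(t,[(d['conf'],d['position']) for d in finder.recognise("wrist",t)])
E
```

```text
[ 0.44510885 -0.05401447  0.23916294] [-1.57037410e+00  1.21693768e-03  3.14137481e+00]
long_bolt_c [(0.97, [0.3644, -0.1023, 0.0454]), (0.8, [0.4511, -0.0564, 0.0652]), (0.58, [0.35, 0.0124, 0.0292]), (0.38, [0.4929, 0.2158, 0.002])]
brass_sleeve_c [(0.76, [0.4526, 0.0515, 0.0356])]
white_sleeve_c [(0.87, [0.5518, -0.0001, 0.0462])]
```

View pics/w1.png

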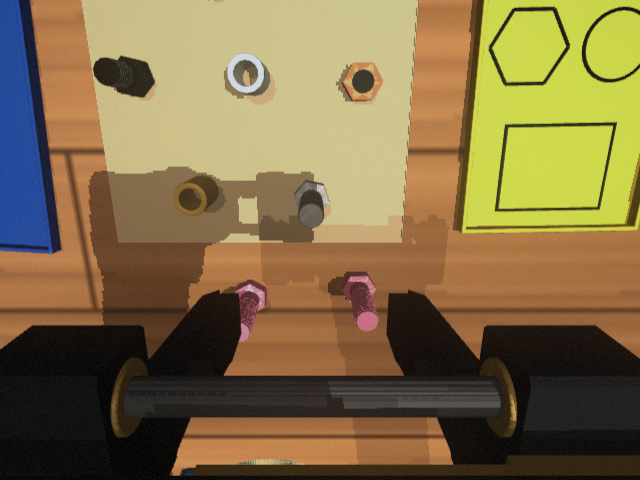

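The wrist picture shows the bright bolt's top at (311,214), the white ring at (246,73), the brass ring at (190,198), the yellow hexagon at (529,46) and the rectangle near (559,167). The pink bolts at (360,300) and (250,310) lie behind the long bolt.

```bash
python3 - <<'E'
from h import *
for k,uv,z in(("long",(311,213),.081),("white",(246,73),.048),("brass",(190,198),.048),("short",(107,72),.057),("hexY",(529,46),.004),("rc",(506,125),.004),("rc",(616,123),.004),("rc",(625,208),.004),("rc",(496,211),.004)): print(k,wrist(uv,z))
E
```

```text
long [ 0.4482 -0.0531  0.081 ]
white [ 0.5525 -0.0017  0.048 ]
brass [0.4529 0.0509 0.048 ]
short [0.552  0.1027 0.057 ]
hexY [ 0.5791 -0.2416  0.004 ]
rc [ 0.5131 -0.2314  0.004 ]
rc [ 0.5152 -0.3319  0.004 ]
rc [ 0.4357 -0.3589  0.004 ]
rc [ 0.4322 -0.2335  0.004 ]
```

```bash
python3 -m creep '{"xyz":[[-0.002,0.05,-0.0015],[-0.002,0.1,-0.0015],[-0.002,0.14,-0.0015],[-0.002,0.17,-0.0015],[-0.002,0.19,-0.0015],[-0.002,0.2,-0.0015],[-0.002,0.2,-0.0015]],"twist":[[0,0,0],[0,0,0],[0,0,0],[0,0,0],[0,0,0],[0,0,0],[0,0,0]]}' && python3 -m creep '{"xyz":[[0,0,0],[0,0,0],[0,0,0],[0,0,0],[0,0,0],[0,0,0]],"twist":[[0,0,0],[0,0,0],[0,0,0],[0,0,0],[0,0,0],[0,0,0]]}' -1 25
```

```text
time: 3.28
tool_pos: [0.4459, -0.0553, 0.0386]
ee_rot: [-1.57, -0.001, 3.141]
ft_force: [-0.8, -0.1, 0.4]
gripper_width: 0.68
time: 4.03
tool_pos: [0.4464, -0.0541, 0.0388]
ee_rot: [-1.571, 0.0, -3.141]
ft_force: [-0.3, 1.2, 2.0]
gripper_width: 0.219
```

```bash
python3 -m creep '{"xyz":[[0,-0.05,0],[0,-0.12,0],[-0.005,-0.12,-0.04],[-0.01,-0.12,-0.09],[-0.0155,-0.12,-0.15],[-0.0155,-0.12,-0.21],[-0.0155,-0.12,-0.27],[-0.0155,-0.12,-0.315],[-0.0155,-0.12,-0.338],[-0.0155,-0.12,-0.338]],"twist":[[0,0,0],[0,0,0],[0,0,0],[0,0,0],[0,0,0],[0,0,0],[0,0,0],[0,0,0],[0,0,0],[0,0,0]]}' && python3 - <<'E'
from h import *
cv2.imwrite("pics/w2.png",snapshot("wrist")[:,:,::-1]); print(status.get_state()['tool_pos'])
E
```

```text
time: 5.28
tool_pos: [0.4605, 0.2854, 0.1582]
ee_rot: [-1.571, -0.001, -3.137]
ft_force: [0.5, -0.1, -2.8]
gripper_width: 0.216
[0.46091165 0.28330471 0.15805946]
```

View pics/w2.png

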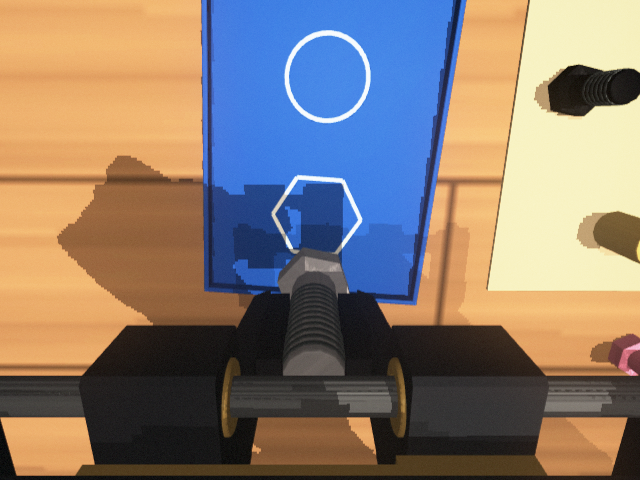

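The bolt is held upright. The blue hexagon's centre is near (317,215) and the circle's is at (328,76).

```bash
python3 -c "
from h import *
print(wrist((317,215),.004),wrist((328,76),.004))"; python3 -m creep '{"xyz":[[0,0.05,0],[0,0.085,0],[0,0.105,0],[0,0.115,0],[0,0.119,0],[0,0.119,0],[0,0.119,0]],"twist":[[0,0,0],[0,0,0],[0,0,0],[0,0,0],[0,0,0],[0,0,0],[0,0,0]]}'
```

```text
[0.4637 0.2804 0.004 ] [0.5637 0.2732 0.004 ]
time: 6.2
tool_pos: [0.4621, 0.2839, 0.0404]
ee_rot: [-1.571, 0.001, -3.141]
ft_force: [-0.4, 0.7, -2.4]
gripper_width: 0.216
```

```bash
python3 -m creep '{"xyz":[[0,0.001,0],[0,0.001,0],[0,0.001,0],[0,0.001,0],[0,-0.02,0],[0,-0.07,0],[0,-0.12,0],[0,-0.12,0]],"twist":[[0,0,0],[0,0,0],[0,0,0],[0,0,0],[0,0,0],[0,0,0],[0,0,0],[0,0,0]]}' 0.36 25 && python3 -m creep '{"xyz":[[-0.03,0,0.05],[-0.0895,0,0.11],[-0.0895,0,0.17],[-0.0895,0,0.23],[-0.0895,0,0.265],[-0.0895,0,0.285],[-0.0895,0,0.285],[-0.0895,0,0.285]],"twist":[[0,0,0],[0,0,0],[0,0,0],[0,0,0],[0,0,0],[0,0,0],[0,0,0],[0,0,0]]}'
```

```text
time: 7.2
tool_pos: [0.4638, 0.2854, 0.1634]
ee_rot: [-1.575, 0.006, -3.141]
ft_force: [0.6, -0.0, -0.7]
gripper_width: 0.68
time: 8.2
tool_pos: [0.5509, 0.0005, 0.1592]
ee_rot: [-1.572, -0.001, -3.139]
ft_force: [0.7, -0.4, 0.4]
gripper_width: 0.683
```

Now down onto the white sleeve and grip.

```bash
python3 -m creep '{"xyz":[[0,0.05,0.001],[0,0.09,0.001],[0,0.12,0.001],[0,0.138,0.001],[0,0.145,0.001],[0,0.145,0.001],[0,0.145,0.001]],"twist":[[0,0,0],[0,0,0],[0,0,0],[0,0,0],[0,0,0],[0,0,0],[0,0,0]]}' && python3 -m creep '{"xyz":[[0,0,0],[0,0,0],[0,0,0],[0,0,0],[0,0,0],[0,-0.03,0],[0,-0.09,0],[0,-0.09,0]],"twist":[[0,0,0],[0,0,0],[0,0,0],[0,0,0],[0,0,0],[0,0,0],[0,0,0],[0,0,0]]}' -1 20
```

```text
time: 9.07
tool_pos: [0.5521, -0.002, 0.0157]
ee_rot: [-1.571, 0.002, -3.141]
ft_force: [0.0, -0.3, -0.2]
gripper_width: 0.683
time: 10.07
tool_pos: [0.5544, -0.002, 0.1085]
ee_rot: [-1.571, 0.008, -3.141]
ft_force: [0.7, -0.3, -0.9]
gripper_width: 0.337
```

```bash
python3 -m creep '{"xyz":[[0,0,-0.04],[-0.005,0,-0.1],[-0.011,0,-0.16],[-0.011,0,-0.22],[-0.011,0,-0.26],[-0.011,0,-0.2775],[-0.011,0,-0.2775]],"twist":[[0,0,0],[0,0,0],[0,0,0],[0,0,0],[0,0,0],[0,0,0],[0,0,0]]}' && python3 -m creep '{"xyz":[[0,0.04,0],[0,0.07,0],[0,0.082,0],[0,0.087,0],[0,0.089,0],[0,0.089,0],[0,0.089,0]],"twist":[[0,0,0],[0,0,0],[0,0,0],[0,0,0],[0,0,0],[0,0,0],[0,0,0]]}'
```

```text
time: 10.95
tool_pos: [0.5615, 0.2753, 0.1039]
ee_rot: [-1.57, -0.001, -3.14]
ft_force: [-0.6, -0.9, -0.0]
gripper_width: 0.332
time: 11.82
tool_pos: [0.5625, 0.2756, 0.0164]
ee_rot: [-1.571, 0.001, -3.141]
ft_force: [-1.3, -0.3, -0.1]
gripper_width: 0.339
```

```bash
python3 -m creep '{"xyz":[[0,0.001,0],[0,0.001,0],[0,0.001,0],[0,0.001,0],[0,-0.02,0],[0,-0.07,0],[0,-0.13,0],[0,-0.13,0]],"twist":[[0,0,0],[0,0,0],[0,0,0],[0,0,0],[0,0,0],[0,0,0],[0,0,0],[0,0,0]]}' 0.36 25 && python3 -m creep '{"xyz":[[0.0095,0,0.05],[0.0095,0,0.11],[0.0095,0,0.155],[0.0095,0,0.173],[0.0095,0,0.173],[0.0095,0,0.173]],"twist":[[0,0,0],[0,0,0],[0,0,0],[0,0,0],[0,0,0],[0,0,0]]}'&& python3 -m creep '{"xyz":[[0,0.05,0],[0,0.09,0],[0,0.112,0],[0,0.123,0],[0,0.126,0],[0,0.126,0],[0,0.126,0]],"twist":[[0,0,0],[0,0,0],[0,0,0],[0,0,0],[0,0,0],[0,0,0],[0,0,0]]}'
```

```text
time: 12.82
tool_pos: [0.5654, 0.2775, 0.1524]
ee_rot: [-1.576, 0.01, -3.141]
ft_force: [-0.5, -0.8, -0.5]
gripper_width: 0.683
time: 13.58
tool_pos: [0.5526, 0.1049, 0.1458]
ee_rot: [-1.572, 0.0, -3.138]
ft_force: [0.0, 0.1, 0.4]
gripper_width: 0.678
time: 14.45
tool_pos: [0.5534, 0.1026, 0.0206]
ee_rot: [-1.571, 0.002, -3.141]
ft_force: [-0.3, -0.3, 0.0]
gripper_width: 0.683
```

```bash
python3 -m creep '{"xyz":[[0,0,0],[0,0,0],[0,0,0],[0,0,0],[0,0,0],[0,-0.03,0],[0,-0.09,0],[0,-0.09,0]],"twist":[[0,0,0],[0,0,0],[0,0,0],[0,0,0],[0,0,0],[0,0,0],[0,0,0],[0,0,0]]}' -1 25
```

```text
time: 15.45
tool_pos: [0.5557, 0.103, 0.1136]
ee_rot: [-1.572, 0.008, -3.141]
ft_force: [0.2, -0.3, -1.4]
gripper_width: 0.218
```

```bash
python3 -m creep '{"xyz":[[0,0,0.04],[-0.005,0,0.1],[-0.011,0,0.16],[-0.0255,0,0.22],[-0.0255,0,0.28],[-0.0255,0,0.325],[-0.0255,0,0.344],[-0.0255,0,0.344]],"twist":[[0,0,0],[0,0,0],[0,0,0],[0,0,0],[0,0,0],[0,0,0],[0,0,0],[0,0,0]]}' && python3 -m creep '{"xyz":[[0,0.04,0],[0,0.07,0],[0,0.082,0],[0,0.087,0],[0,0.089,0],[0,0.089,0],[0,0.089,0]],"twist":[[0,0,0],[0,0,0],[0,0,0],[0,0,0],[0,0,0],[0,0,0],[0,0,0]]}'
```

```text
time: 16.45
tool_pos: [0.5777, -0.242, 0.1087]
ee_rot: [-1.571, -0.001, 3.141]
ft_force: [-0.8, 0.8, -1.5]
gripper_width: 0.219
time: 17.32
tool_pos: [0.5789, -0.2419, 0.0215]
ee_rot: [-1.57, 0.001, -3.141]
ft_force: [0.1, -0.3, -0.6]
gripper_width: 0.217
```

```bash
python3 -m creep '{"xyz":[[0,0.001,0],[0,0.001,0],[0,0.001,0],[0,0.001,0],[0,-0.02,0],[0,-0.07,0],[0,-0.13,0],[0,-0.13,0]],"twist":[[0,0,0],[0,0,0],[0,0,0],[0,0,0],[0,0,0],[0,0,0],[0,0,0],[0,0,0]]}' 0.1 25 && python3 -m creep '{"xyz":[[0.02,0,-0.045],[0.045,0,-0.1],[0.07,0,-0.16],[0.1,0,-0.22],[0.127,0,-0.27],[0.127,0,-0.2935],[0.127,0,-0.2935],[0.127,0,-0.2935]],"twist":[[0,0,0],[0,0,0],[0,0,0],[0,0,0],[0,0,0],[0,0,0],[0,0,0],[0,0,0]]}'&& python3 -m creep '{"xyz":[[0,0.05,0],[0,0.09,0],[0,0.122,0],[0,0.133,0],[0,0.136,0],[0,0.136,0],[0,0.136,0]],"twist":[[0,0,0],[0,0,0],[0,0,0],[0,0,0],[0,0,0],[0,0,0],[0,0,0]]}' 0.36
```

```text
time: 18.32
tool_pos: [0.5823, -0.2428, 0.1575]
ee_rot: [-1.567, 0.01, -3.141]
ft_force: [0.9, 0.2, -0.2]
gripper_width: 0.552
time: 19.32
tool_pos: [0.4514, 0.0504, 0.1507]
ee_rot: [-1.57, -0.0, 3.141]
ft_force: [-0.0, -1.0, 0.4]
gripper_width: 0.551
time: 20.2
tool_pos: [0.452, 0.0517, 0.0156]
ee_rot: [-1.571, 0.002, -3.141]
ft_force: [0.6, 0.1, -0.8]
gripper_width: 0.681
```

```bash
python3 -m creep '{"xyz":[[0,0,0],[0,0,0],[0,0,0],[0,0,0],[0,0,0],[0,-0.03,0],[0,-0.09,0],[0,-0.12,0],[0,-0.12,0]],"twist":[[0,0,0],[0,0,0],[0,0,0],[0,0,0],[0,0,0],[0,0,0],[0,0,0],[0,0,0],[0,0,0]]}' -1 25
```

```text
time: 21.32
tool_pos: [0.4526, 0.0518, 0.1364]
ee_rot: [-1.571, 0.004, -3.141]
ft_force: [0.2, 0.5, -1.2]
gripper_width: 0.327
```

```bash
python3 -m creep '{"xyz":[[-0.02,0,0.045],[-0.04,0,0.1],[-0.06,0,0.155],[-0.08,0,0.21],[-0.1,0,0.265],[-0.12,0,0.32],[-0.127,0,0.355],[-0.127,0,0.369],[-0.127,0,0.369],[-0.127,0,0.369]],"twist":[[0,0,0],[0,0,0],[0,0,0],[0,0,0],[0,0,0],[0,0,0],[0,0,0],[0,0,0],[0,0,0],[0,0,0]]}' && python3 -m creep '{"xyz":[[0,0.05,0],[0,0.09,0],[0,0.11,0],[0,0.117,0],[0,0.119,0],[0,0.119,0],[0,0.119,0]],"twist":[[0,0,0],[0,0,0],[0,0,0],[0,0,0],[0,0,0],[0,0,0],[0,0,0]]}' && python3 -m creep '{"xyz":[[0,0.001,0],[0,0.001,0],[0,0.001,0],[0,0.001,0],[0,-0.02,0],[0,-0.07,0],[0,-0.13,0],[0,-0.13,0]],"twist":[[0,0,0],[0,0,0],[0,0,0],[0,0,0],[0,0,0],[0,0,0],[0,0,0],[0,0,0]]}' 0 25
```

```text
time: 22.58
tool_pos: [0.5785, -0.3145, 0.1342]
ee_rot: [-1.572, -0.001, -3.138]
ft_force: [0.5, 0.6, -0.7]
gripper_width: 0.33
time: 23.45
tool_pos: [0.5792, -0.3176, 0.0168]
ee_rot: [-1.57, 0.002, -3.141]
ft_force: [-0.7, 0.6, -1.9]
gripper_width: 0.332
time: 24.45
tool_pos: [0.5824, -0.3187, 0.1529]
ee_rot: [-1.566, 0.01, -3.141]
ft_force: [0.7, -0.2, -0.7]
gripper_width: 0.502
```

```bash
python3 -m creep '{"xyz":[[-0.01,0,-0.045],[-0.02,0,-0.1],[-0.03,0,-0.155],[-0.05,0,-0.21],[-0.06,0,-0.265],[-0.074,0,-0.32],[-0.074,0,-0.35],[-0.074,0,-0.3645],[-0.074,0,-0.3645],[-0.074,0,-0.3645]],"twist":[[0,-0.13,0],[0,-0.26,0],[0,-0.4,0],[0,-0.54,0],[0,-0.68,0],[0,-0.82,0],[0,-0.96,0],[0,-1.1,0],[0,-1.204,0],[0,-1.204,0]]}' 0.59 30 && python3 - <<'E'
from h import *
s=status.get_state();print(s['tool_pos'],s['ee_rot'],s['q'])
a=snapshot("wrist")[:,:,::-1]; 
print([(d['conf'],d['position']) for d in finder.recognise("wrist","pedal_pad_c")])
b=snapshot("scene")[:,:,::-1]
cv2.imwrite("pics/w3.png",cv2.resize(np.hstack([a,b]),(800,300)))
cv2.imwrite("pics/w3full.png",a)
E
```

```text
time: 25.7
tool_pos: [0.652, 0.0473, 0.1458]
ee_rot: [-1.571, -0.0, -1.938]
ft_force: [-0.4, 0.6, 0.4]
gripper_width: 0.797
[0.65200654 0.04730346 0.14579948] [-1.57108082e+00 -2.24203653e-04 -1.93760415e+00] [ 0.27218355  0.73362137 -0.62751375  1.56946757  0.48630901  0.99950468
 -0.86735751]
[(0.93, [0.6507, 0.0508, 0.0316])]
```

View pics/w3.png

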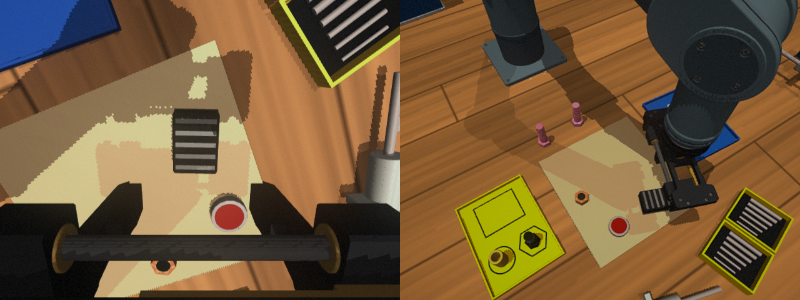

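The wrist view (left) shows the pad square to the jaws at about (312,222) in full pixels. The scene view (right) shows the bolt and sleeve standing in the yellow tray.

```bash
python3 -c "
from h import *
print(wrist((312,219),.031))"
python3 -m creep '{"xyz":[[0,0.05,0],[0,0.09,0],[0,0.122,0],[0,0.135,0],[0,0.138,0],[0,0.139,0],[0,0.139,0],[0,0.139,0]],"twist":[[0,0,0],[0,0,0],[0,0,0],[0,0,0],[0,0,0],[0,0,0],[0,0,0],[0,0,0]]}'
```

```text
[0.655  0.0563 0.031 ]
time: 26.85
tool_pos: [0.6528, 0.0474, 0.0075]
ee_rot: [-1.57, 0.0, -1.937]
ft_force: [0.4, -0.7, 0.0]
gripper_width: 0.793
```

```bash
python3 -m creep '{"xyz":[[-0.004,0.0015,0],[-0.004,0.0015,0]],"twist":[[0,0,0],[0,0,0]]}' && python3 -m creep '{"xyz":[[0,0,0],[0,0,0],[0,0,0],[0,0,0],[0,0,0],[0,-0.03,0],[0,-0.09,0],[0,-0.12,0],[0,-0.12,0]],"twist":[[0,0,0],[0,0,0],[0,0,0],[0,0,0],[0,0,0],[0,0,0],[0,0,0],[0,0,0],[0,0,0]]}' -1 35 && python3 - <<'E'
from h import *
s=status.get_state();print(s['tool_pos'],s['ee_rot'])
cv2.imwrite("pics/w4.png",snapshot("wrist")[:,:,::-1])
E
```

```text
time: 27.1
tool_pos: [0.6537, 0.0518, 0.0052]
ee_rot: [-1.571, 0.0, -1.936]
ft_force: [-0.6, 0.4, -0.5]
gripper_width: 0.792
time: 28.22
tool_pos: [0.6553, 0.0515, 0.1277]
ee_rot: [-1.567, 0.002, -1.937]
ft_force: [0.0, -0.2, -1.5]
gripper_width: 0.564
[0.6553119  0.05148765 0.12766697] [-1.56659955  0.00213221 -1.93694974]
```

View pics/w4.png

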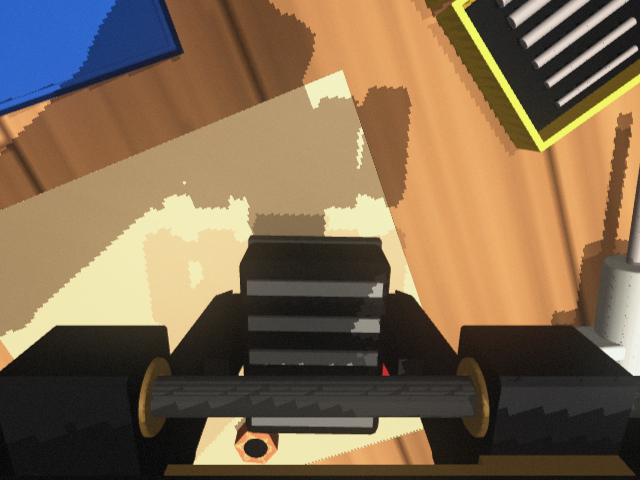

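```bash
python3 -c "
from h import *
T=camera_params('wrist');M=T['T_tool_cam']
for v in(240,268,280,431):
  for yy in(-.026,-.0+.0):
    d=M[:3,:3]@np.array([0,(v-T['cy'])/T['fy'],1]);print(v,yy,(M[:3,3]+d*(yy-M[1,3])/d[1])[0].round(4))"
```

```text
240 -0.026 -0.0393
240 0.0 -0.0311
268 -0.026 -0.0298
268 0.0 -0.0196
280 -0.026 -0.0256
280 0.0 -0.0145
431 -0.026 0.0352
431 0.0 0.0594
```

```bash
python3 -m creep '{"xyz":[[0.04,0,-0.005],[0.09,0,-0.012],[0.145,0,-0.019],[0.2,0,-0.026],[0.255,0,-0.033],[0.31,0,-0.04],[0.35,0,-0.046],[0.3754,0,-0.049],[0.3754,0,-0.049],[0.3754,0,-0.049]],"twist":[[0,-0.05,0],[0,-0.1,0],[0,-0.15,0],[0,-0.2,0],[0,-0.25,0],[0,-0.3,0],[0,-0.34,0],[0,-0.366,0],[0,-0.366,0],[0,-0.366,0]]}' && python3 -m creep '{"xyz":[[0,0.05,0],[0,0.09,0],[0,0.11,0],[0,0.117,0],[0,0.119,0],[0,0.119,0],[0,0.119,0]],"twist":[[0,0,0],[0,0,0],[0,0,0],[0,0,0],[0,0,0],[0,0,0],[0,0,0]]}'
```

```text
time: 29.52
tool_pos: [0.4736, -0.2803, 0.1243]
ee_rot: [-1.572, 0.002, -1.57]
ft_force: [-0.3, 0.7, -0.9]
gripper_width: 0.568
time: 30.4
tool_pos: [0.4741, -0.2823, 0.0071]
ee_rot: [-1.57, -0.001, -1.571]
ft_force: [-0.7, -0.7, -1.9]
gripper_width: 0.562
```

Release to 62 mm, lift, then back off toward the centre for the final look.

```bash
python3 -m creep '{"xyz":[[0,0.001,0],[0,0.001,0],[0,0.001,0],[0,0.001,0],[0,-0.02,0],[0,-0.07,0],[0,-0.13,0],[0,-0.19,0],[0,-0.25,0],[0,-0.25,0]],"twist":[[0,0,0],[0,0,0],[0,0,0],[0,0,0],[0,0,0],[0,0,0],[0,0,0],[0,0,0],[0,0,0],[0,0,0]]}' 0.4 && python3 -m creep '{"xyz":[[0.06,0,0],[0.12,0,0],[0.18,0,0],[0.24,0,0],[0.28,0,0],[0.28,0,0],[0.28,0,0]],"twist":[[0,0,0],[0,0,0],[0,0,0],[0,0,0],[0,0,0],[0,0,0],[0,0,0]]}'; python3 - <<'E'
from h import *
a=snapshot("top")[:,:,::-1]
for t in["long_bolt_c","short_bolt_c","brass_sleeve_c","white_sleeve_c","pedal_pad_c","nut_c","bearing_c"]:
    print(t,[(d['conf'],d['position']) for d in finder.recognise("top",t)])
b=snapshot("scene")[:,:,::-1]
cv2.imwrite("pics/end.png",np.hstack([cv2.resize(a[165:300,115:500],(800,280))[:,:], ]))
cv2.imwrite("pics/end2.png",b)
E
```

```text
time: 31.65
tool_pos: [0.4763, -0.2823, 0.2621]
ee_rot: [-1.563, -0.005, -1.57]
ft_force: [-0.2, -0.3, -0.2]
gripper_width: 0.699
time: 32.52
tool_pos: [0.474, -0.5602, 0.2559]
ee_rot: [-1.571, 0.002, -1.569]
ft_force: [-0.5, 0.8, 1.0]
gripper_width: 0.699
long_bolt_c [(0.76, [0.3498, -0.0954, 0.0599]), (0.61, [0.4545, 0.2817, 0.0478]), (0.49, [0.3416, 0.0096, 0.0554])]
short_bolt_c [(0.56, [0.5733, -0.2362, 0.0335])]
brass_sleeve_c [(0.67, [0.5781, -0.3157, 0.0373])]
white_sleeve_c [(0.72, [0.6539, -0.0587, 0.017]), (0.63, [0.56, 0.2741, 0.0359])]
pedal_pad_c [(0.93, [0.469, -0.279, 0.0298])]
nut_c [(0.76, [0.5478, -0.0946, 0.0175])]
bearing_c [(0.74, [0.6493, -0.0553, 0.0153]), (0.17, [0.5645, 0.2757, 0.04])]
```

View pics/end.png

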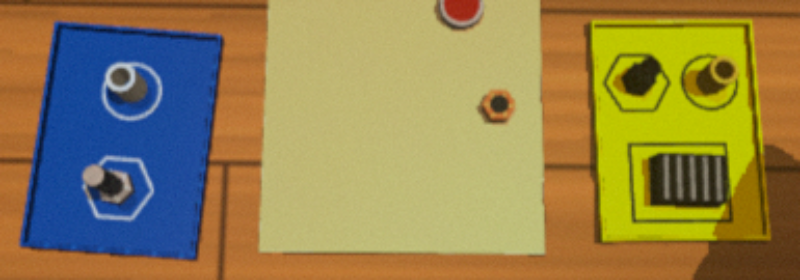

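View pics/end2.png

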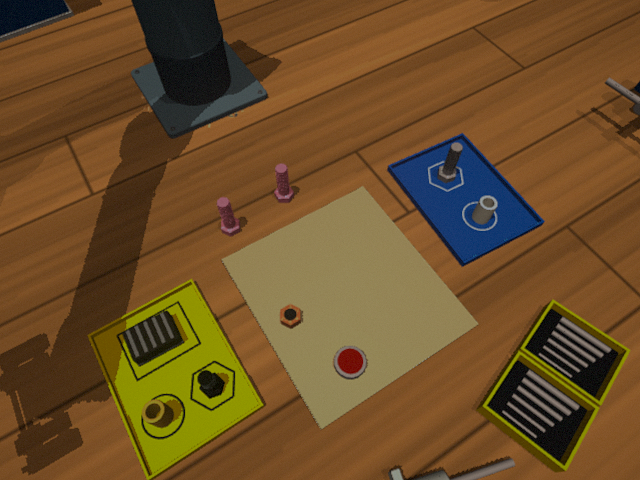

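The end views show every part upright inside its outline, with the nut and bearing where they were. The network positions agree with the outline centres to about 8 mm, no more than their earlier viewing offset on the same parts. I'm handing in.

```bash
python3 -c "
from station import order,status
print(order.sign_off(), status.get_state()['time'])"
```

```text
the job is handed in; nothing more can be done
the job is handed in; nothing more can be done
```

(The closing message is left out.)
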